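Clear the infeed and hold a brace bar in the deburring guard

ROBOT

A 6-joint arm with a two-finger parallel gripper is mounted at the origin on the work surface. World frame = base frame: x ahead of the robot, y to its left, z up, the work surface at z = 0. Lengths are in m, angles in degrees, forces in N, time in s.
With the tool pointing down it reaches from about 0.4 to 0.825 m from the base axis. Payload 7 kg.
Tool frame: the origin (TCP) lies at the very end of the fingers, on their centre line; the grasp point (between the pads) lies 19 mm behind it; z points along the fingers, y is the direction in which the jaws open and shut (so a half turn about z gives the same grasp; the last joint's range is limited). The gripper opens to 88 mm and grips with 3 to 60 N. Pads are 19 mm wide; open, the fingers measure 130 mm over their backs; the gripper's body (78 mm by 193 mm) begins 47 mm behind the grasp point.
Start: joints at [-47.664, 20.546, 0.682, 0, -70.136, -16.507], TCP at [0.294, -0.608, 0.227] pointing down, gripper open.
Joint ranges: [-176.03, 176.03], [-82.01, 121.73], [-58.28, 71.71], [-173.87, 95.51], [-174.79, -0.11], [-173.66, 173.66]. Speed limits (degrees/s): [136.94, 136.94, 172.46, 180, 180, 180].

INTERFACE

Orientations are given as [roll, pitch, yaw] about the fixed x, y, z axes, in that order (R = Rz(yaw) Ry(pitch) Rx(roll)).
In Python, from plant import telemetry, snapshot, calibration, workorder gives the robot as it stands. The module is installed in compiled form; this text tells all that it offers.
- The arm moves only by the tool step_arm, never from a script. Its argument "plan" is text: rows parted by semicolons, each of 7 numbers parted by spaces: the finger opening in cm, from 0 to 8.76, then the shift along the tool's x, y, z in cm, then the turn, a rotation vector about the tool's x, y, z in degrees. A call has 1 to 12 rows; each row shifts and turns the commanded pose from where the row before left it, along the tool's axes as they then stand; what a row does not reach is not made up. A row lasts 1/12 s, in which the tool goes at most 41.7 mm and 7.16 degrees, less where a joint would pass 70% of its speed; a pose out of reach is approached as far as the arm can. A call with a gripper value outside its range is refused whole. The fingers move at their own pace and stop on an object; the grip force is fixed at half the most. Time passes only in rows, so rows that do not move let the fingers close. It gives the time, the measured TCP pose, the force and the opening at its end, in the units of the state.
- telemetry.get_obs(): the state, without advancing time (a new reading comes with each control period).
- snapshot(name): name is "scene" or "side" or "wrist"; returns the picture (400x640x3 uint8, blue, green, red); there is no depth.
- calibration(name): a dict with "K" (3x3 intrinsics, pixels), "camera_from_world" (4x4, takes a point from world to camera coordinates). Camera axes: x right, y up, looking along -z (the intrinsics and any distortion apply to the point x, -y, -z); pixel columns grow to the right and rows downward; lengths in m; the calibration is good to about 2 mm. A picture is of the moment at which its call begins: read the wrist's pose just before it. calibration takes no time and is no camera call; for the wrist camera it gives the pose at the moment of the call.
- workorder.close_job(): hands the job in, once; it reports no verdict.
The state is a dict: "clock": time; "joint_pos": joint angles; "qvel": joint speeds; "tau": joint torques, N m; "tool_pos": TCP position; "orientation": TCP orientation; "force": force on the tool from outside, world axes, zero at the start; "moment": the same for the moment, N m; "opening": finger opening in m.
Only numpy, scipy, OpenCV 4.12 (cv2) and the standard library are available. Lean on these libraries where they do the work, as an engineer would, in place of code of your own. Each camera call takes 0.05 s, during which the arm holds its last target.

TASK

Clear the space in front of the deburring machine: stack the medium carton squarely and centred on the large carton, long sides lined up, then the small carton the same way on top. Then pick up the aluminium brace bar, pass its plain nose straight and level through the narrow slot in the machine's guard until the nose is about 40 mm past the inside of the 10 mm front wall, and finish while still holding it there in the gripper, clear of the slot's sill and lintel. Leave the glue bottle, plant and screwdriver alone.

Things in the scene. Friction and masses are not known exactly. Their poses are not given: they have to be found in the camera images.
- guard: Deburring machine, fixed to the bench: a grey housing 200 mm wide (y), 190 mm deep (x), 120 mm high with a clear roof and a motor on its +y side. Origin at bench level on the outer face of the front wall, below the middle of the slot; its x axis points into the machine, z up. The front wall is 10 mm thick (x 0 to 10 mm); behind it the housing is empty up to the wheel, whose nearest point is at x = 85 mm.
- slot (a point): Middle of the upright slot in the guard's front wall, on the wall's outer face, 75 mm above the bench; axes as the guard (x into the machine). The slot is 14 mm wide (y) and 52 mm high (49 to 101 mm above the bench). Two steel lips stand 13 mm out of the face beside it and flare to about 26 mm apart, as a lead-in.
- bar: Aluminium side bar of a knee brace, lying free on the bench on its long narrow edge: 220 mm long (x), 12 mm thick (y), 32 mm high (z), about 0.15 kg, ends rounded as seen from the side. Origin under its middle; +x points to the plain nose, -x to the hinge head with its pivot pin (20 mm thick over the pin, at x = -84 to -104 mm). It balances at about x = -36 mm.
- bar_nose (a point): The foremost point of the bar's plain end: x = +110 mm, at mid height (16 mm above its underside). Axes as the bar.
- bar_tail (a point): The rearmost point of the bar's hinge head: x = -110 mm, at mid height. Axes as the bar.
- carton_large: Closed cardboard carton 110 x 84 x 60 mm (x, y, z), about 0.5 kg, standing on the bench away from the machine; the foot of the column. Origin at the centre of its underside.
- carton_medium: Closed cardboard carton 88 x 64 x 60 mm (x, y, z), about 0.25 kg, standing on the bench in front of the slot. Origin at the centre of its underside.
- carton_small: Closed cardboard carton 72 x 52 x 50 mm (x, y, z), about 0.16 kg, standing on the bench in front of the slot. Origin at the centre of its underside.
- glue_bottle: Bystander: white glue container 60 x 60 mm, 175 mm high with its red nozzle. Origin at the centre of its underside.
- plant_pot: Bystander: small plant in a pot of 68 mm diameter, 147 mm high. Origin at the centre of its underside.
- screwdriver: Bystander: screwdriver lying on the bench. Origin under it.

How it is judged:
By the outcome, as a careful person would: the job done as asked, in the order asked, and still so for the second after the job is handed in, while the arm keeps its last pose, push and grip.
It also fails if it takes over 72 s, if anything falls off the work surface, if the arm or the gripper's body presses on something with over 40 N, if the wrist force passes 120 N, or if a joint passes its speed limit or range.

## Working session

There is one attempt and no reset: what is moved stays moved. The work goes in short steps, Python scripts to look and compute and a tool call to move; the robot and the scene stay as the last step left them, time stands still between calls to the robot, and variables do not carry over. Pictures are saved under pics/ and viewed, and the job is handed in when it is done.

Besides the shell and the picture viewer there is one more tool, called as name(argument=value, ...) on one line, values as JSON. step_arm: Moves the arm, as the interface text tells. Its arguments: {"type":"object","properties":{"plan":{"type":"string"}},"required":["plan"]}

```bash
mkdir -p pics; python3 - <<'E'
from plant import telemetry, snapshot, calibration, workorder
import cv2
o=telemetry.get_obs();print(o)
for n in("scene","side","wrist"):
    c=calibration(n);print(n,c)
    cv2.imwrite(f"pics/{n}0.png",snapshot(n))
E
```

```text
{'clock': 0.0, 'joint_pos': array([-4.76636002e+01,  2.05912456e+01,  6.34896082e-01, -2.02561503e-02,
       -7.01329119e+01, -1.65071238e+01]), 'qvel': array([-0.01118333,  0.11047255, -0.01727871,  0.09332806, -0.03573467,
        0.019433  ]), 'tau': array([ 9.60592624e-04, -5.82714808e+01,  2.93067062e+01,  6.99717969e+00,
        7.08267806e-03, -1.63276868e-04]), 'tool_pos': array([ 0.29387623, -0.6071557 ,  0.22563289]), 'orientation': array([ 1.79909007e+02, -7.10749025e-03, -1.54177617e+02]), 'force': array([-0.42220613, -0.72155671, -0.44291649]), 'moment': array([ 0.00278522,  0.00096346, -0.0193193 ]), 'opening': 0.08769890769947762}
scene {'K': array([[447.60860757,   0.        , 323.77865623],
       [  0.        , 447.60860757, 191.86403865],
       [  0.        ,   0.        ,   1.        ]]), 'camera_from_world': array([[ 0.76606147,  0.64266937, -0.01122053, -0.39023247],
       [-0.4421644 ,  0.53956903,  0.7164886 ,  0.22594191],
       [ 0.46651953, -0.54391299,  0.69750856, -1.64697072],
       [ 0.        ,  0.        ,  0.        ,  1.        ]])}
side {'K': 
[... 251 characters left out ...]
19557,  0.53905378,  0.83989722, -0.08266395],
       [-0.07980331, -0.83615505,  0.54265658, -0.8552603 ],
       [ 0.        ,  0.        ,  0.        ,  1.        ]])}
wrist {'K': array([[313.34556879,   0.        , 317.96782201],
       [  0.        , 313.34556879, 199.39281072],
       [  0.        ,   0.        ,   1.        ]]), 'camera_from_world': array([[-4.36485819e-01,  8.99710924e-01,  6.19302355e-04,
         6.74132110e-01],
       [-8.68280028e-01, -4.21056882e-01, -2.62299248e-01,
         3.28323802e-02],
       [-2.35732737e-01, -1.15027630e-01,  9.64986384e-01,
        -3.89491285e-01],
       [ 0.00000000e+00,  0.00000000e+00,  0.00000000e+00,
         1.00000000e+00]])}
```

View pics/scene0.png

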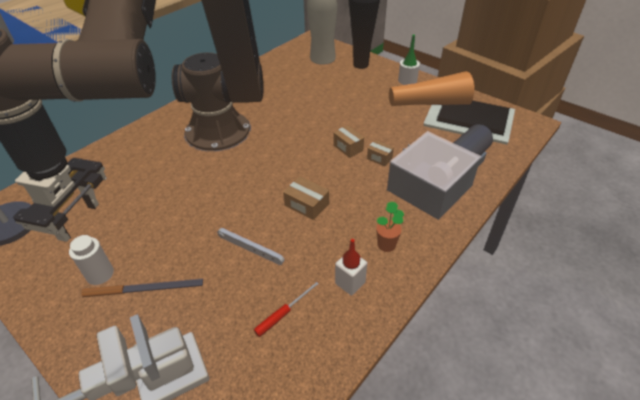

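View pics/side0.png

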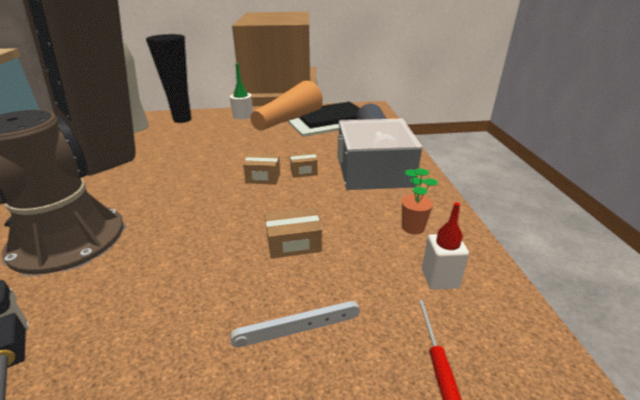

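View pics/wrist0.png

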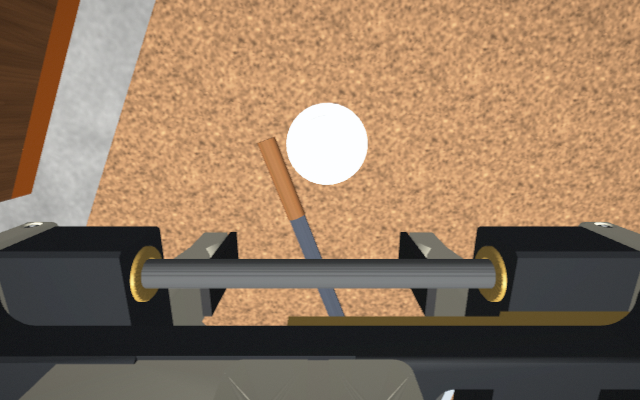

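```bash
python3 - <<'E'
import cv2
a=cv2.imread("pics/scene0.png");b=cv2.imread("pics/side0.png")
def up(im,x0,x1,y0,y1,s,n):
    cv2.imwrite(n,cv2.resize(im[y0:y1,x0:x1],None,fx=s,fy=s,interpolation=cv2.INTER_CUBIC))
up(a,270,470,110,230,4,"pics/s_a.png")
up(a,200,400,190,340,4,"pics/s_b.png")
up(b,220,420,100,270,4,"pics/d_a.png")
up(b,220,420,210,360,4,"pics/d_b.png")
E
```

```text
(no output)
```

View pics/s_a.png

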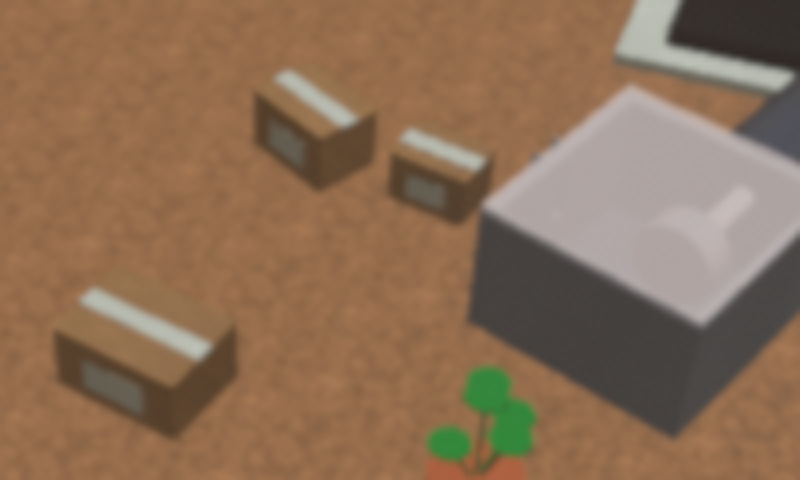

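View pics/s_b.png

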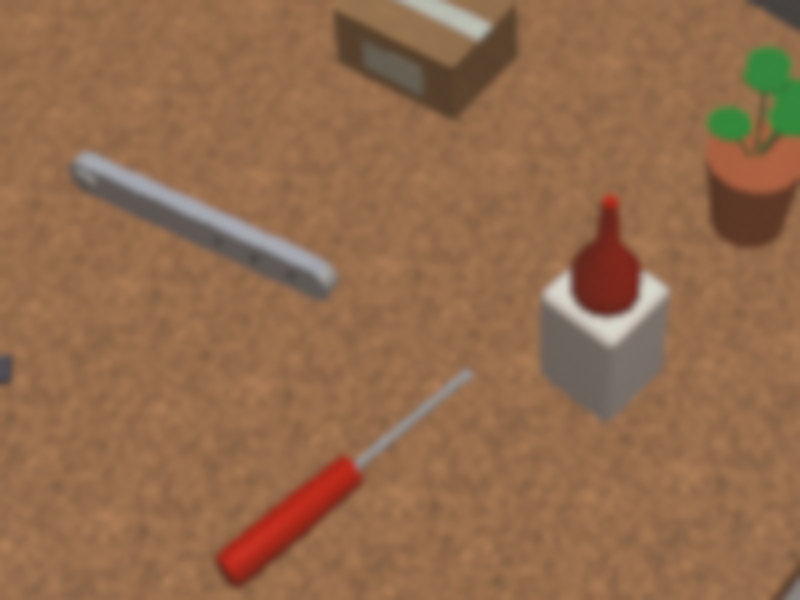

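View pics/d_a.png

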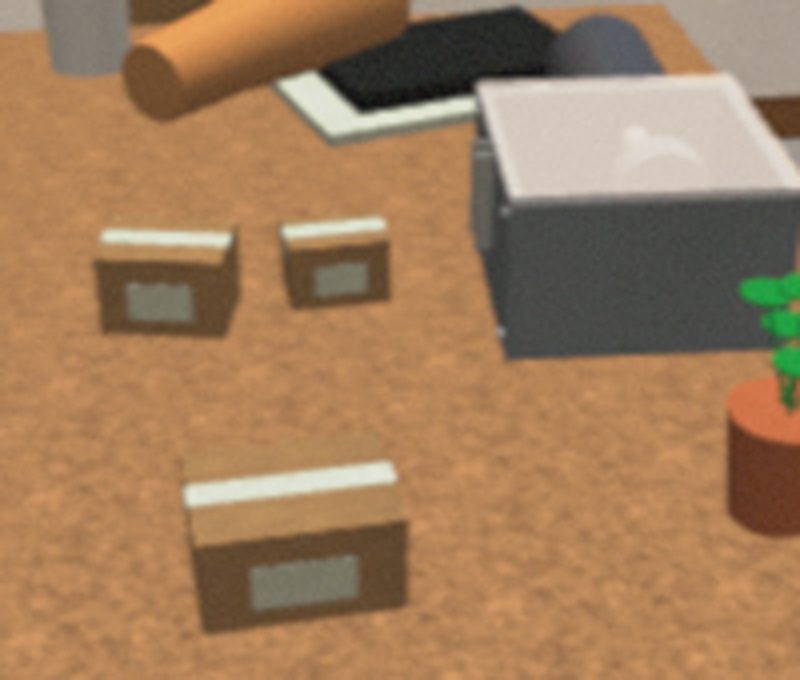

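View pics/d_b.png

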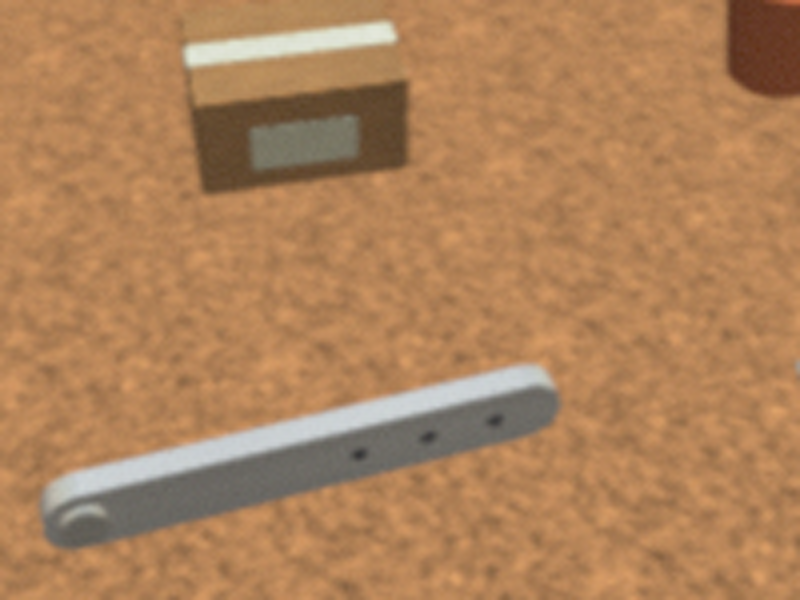

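```bash
cat > h.py <<'E'
import numpy as np, cv2
from plant import telemetry, snapshot, calibration, workorder
def ray(c,u,v):
    K=c["K"];T=c["camera_from_world"];R=T[:3,:3];t=T[:3,3]
    d=np.array([(u-K[0,2])/K[0,0],-(v-K[1,2])/K[1,1],-1.0])
    return -R.T@t, R.T@d
def cast(c,u,v,z):
    o,d=ray(c,u,v);return o+d*(z-o[2])/d[2]
def proj(c,p):
    T=c["camera_from_world"];q=T[:3,:3]@np.asarray(p)+T[:3,3];q=np.array([q[0],-q[1],-q[2]])
    return (c["K"]@q/q[2])[:2]
E
python3 - <<'E'
from h import *
np.set_printoptions(precision=4,suppress=True)
s=calibration("scene");d=calibration("side")
def S(x,y,z): return cast(s,270+x/4,110+y/4,z)
def S2(x,y,z): return cast(s,200+x/4,190+y/4,z)
def D(x,y,z): return cast(d,220+x/4,100+y/4,z)
def D2(x,y,z): return cast(d,220+x/4,210+y/4,z)
def show(n,a,b):
    v=b-a;print(n,a[:2],b[:2],"mid",(a+b)[:2]/2,"len",np.linalg.norm(v),"yaw",np.degrees(np.arctan2(v[1],v[0])))
show("L tape s",S(88,298,.06),S(204,352,.06)); show("L tape d",D(186,496,.06),D(395,474,.06))
show("M tape s",S(283,76,.06),S(347,120,.06)); show("M tape d",D(100,238,.06),D(232,240,.06))
show("S tape s",S(407,136,.05),S(481,164,.05)); show("S tape d",D(283,233,.05),D(386,226,.05))
show("bar bottom s",S2(80,165,.016),S2(328,285,.016)); show("bar d",D2(45,515,.016),D2(558,395,.016))
show("guard roof front edge s",S(484,208,.12),S(630,86,.12)); show("guard d",D(513,203,.12),D(477,85,.12))
show("guard bottom side s",S(470,322,0),S(672,436,0));show("guard bottom d",D(507,357,0),D(800,352,0))
for n,p in(("glue",(610,420)),("plant",(750,240))): print(n,S2(*p,0))
o,r=ray(s,0,0);
E
```

```text
L tape s [ 0.4558 -0.0838] [ 0.5604 -0.0723] mid [ 0.5081 -0.0781] len 0.10523059534786702 yaw 6.279847039259561
L tape d [ 0.4534 -0.0836] [ 0.5634 -0.0766] mid [ 0.5084 -0.0801] len 0.1102312547726023 yaw 3.6529203417382075
M tape s [0.3956 0.2278] [0.4755 0.2132] mid [0.4356 0.2205] len 0.08124123091348465 yaw -10.318124549162938
M tape d [0.393  0.2225] [0.4829 0.2085] mid [0.438  0.2155] len 0.09098248606354369 yaw -8.835730499273764
S tape s [0.5201 0.2381] [0.5888 0.2463] mid [0.5544 0.2422] len 0.06915926915472675 yaw 6.778138126179595
S tape d [0.5185 0.2351] [0.5915 0.2373] mid [0.555  0.2362] len 0.07297491219384143 yaw 1.741699816917781
bar bottom s [ 0.3954 -0.3239] [ 0.6053 -0.2878] mid [ 0.5004 -0.3059] len 0.21292630197001627 yaw 9.751067344808558
bar d [ 0.3954 -0.3265] [ 0.6104 -0.2888] mid [ 0.5029 -0.3076] len 0.21834148432728867 yaw 9.953381374126423
guard roof front edge s [0.6627 0.1287] [0.6689 0.3273] mid [0.6658 0.228 ] len 0.1986438939901764 yaw 88.21872446810397
guard d [0.6587 0.1184] [0.6673 0.3181] mid [0.663  0.2183] len 0.19991548604535098 yaw 87.52795321794615
guard bottom side s [0.6613 0.1312] [0.8446 0.125 ] mid [0.753  0.1281] len 0.18334504308697394 yaw -1.9429667248210387
guard bottom d [0.6616 0.1321] [0.858  0.1154] mid [0.7598 0.1238] len 0.19702819967070487 yaw -4.859012788144026
glue [ 0.8081 -0.2425  0.    ]
plant [ 0.7951 -0.0658  0.    ]
```

```bash
python3 - <<'E'
from h import *
np.set_printoptions(precision=4,suppress=True)
c=calibration("wrist");o=telemetry.get_obs()
from scipy.spatial.transform import Rotation as Ro
R=Ro.from_euler('xyz',o["orientation"],degrees=True).as_matrix()
T=c["camera_from_world"];p=-T[:3,:3].T@T[:3,3]
print(p,R.T@(p-o["tool_pos"]));print(R.T@T[:3,:3].T)
E
```

```text
[ 0.231  -0.6375  0.3842] [ 0.0699  0.0004 -0.1583]
[[ 0.001   0.9649  0.2624]
 [ 1.     -0.0012  0.0006]
 [ 0.0009  0.2624 -0.9649]]
```

step_arm(plan="8.76 0 0 0 0 0 6.45;8.76 0 0 0 0 0 6.45;8.76 0 0 0 0 0 6.45;8.76 0 0 0 0 0 6.47;8.76 -2 3.4 -0.4 0 0 0;8.76 -2 3.4 -0.4 0 0 0;8.76 -2 3.4 -0.4 0 0 0;8.76 -2 3.4 -0.4 0 0 0;8.76 -2 3.4 -0.4 0 0 0;8.76 -2 3.4 -0.4 0 0 0;8.76 -2 3.4 -0.4 0 0 0;8.76 -2 3.4 -0.4 0 0 0")

```text
clock: 1.15
tool_pos: [0.4545, -0.3337, 0.2587]
orientation: [180.0, -0.0, -180.0]
force: [0.9, -0.7, 0.1]
opening: 0.0878
```

step_arm(plan="8.76 -2 3.4 -0.4 0 0 0;8.76 -2 3.4 -0.4 0 0 0;8.76 -2 3.4 -0.4 0 0 0;8.76 -2 3.4 -0.4 0 0 0;8.76 -2 3.4 -0.4 0 0 0;8.76 -2 3.4 -0.4 0 0 0;8.76 0 0 0 0 0 0;8.76 0 0 0 0 0 0;8.76 0 0 0 0 0 0")

```text
clock: 1.9
tool_pos: [0.5737, -0.1313, 0.2821]
orientation: [-180.0, -0.1, -179.9]
force: [-0.3, -0.0, -0.3]
opening: 0.0874
```

```bash
cat > snap.py <<'E'
import sys
from h import *
n=sys.argv[1]
o=telemetry.get_obs();c=calibration("wrist");im=snapshot("wrist")
np.set_printoptions(precision=4,suppress=True)
print(o["clock"],o["tool_pos"],o["orientation"],o["force"],o["opening"])
np.savez("pics/"+n+".npz",K=c["K"],camera_from_world=c["camera_from_world"]);cv2.imwrite("pics/"+n+".png",im)
E
python3 snap.py w1
```

```text
1.9 [ 0.5737 -0.1313  0.2821] [-179.9983   -0.0559 -179.9389] [-0.2553 -0.041  -0.2766] 0.08742712135286759
```

View pics/w1.png

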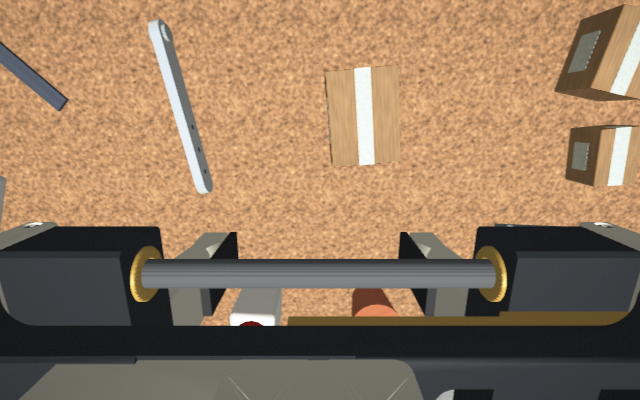

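step_arm(plan="8.76 0 4 0 0 0 0;8.76 0 4 0 0 0 0;8.76 0 4 0 0 0 0;8.76 0 4 0 0 0 0;8.76 0 4 0 0 0 0;8.76 0 4 0 0 0 0;8.76 0 4 0 0 0 0;8.76 0 4 0 0 0 0;8.76 0 2 0 0 0 0;8.76 0 0 0 0 0 0;8.76 0 0 0 0 0 0")

```text
clock: 2.87
tool_pos: [0.5738, 0.2082, 0.2822]
orientation: [-180.0, -0.0, -180.0]
force: [0.5, -0.4, 0.2]
opening: 0.0875
```

```bash
python3 snap.py w2; python3 - <<'E'
import cv2
a=cv2.imread("pics/w1.png")
cv2.imwrite("pics/w1a.png",cv2.resize(a[50:180,300:430],None,fx=5,fy=5,interpolation=cv2.INTER_CUBIC)[:600])
cv2.imwrite("pics/w1b.png",cv2.resize(a[10:210,130:230],None,fx=3,fy=3,interpolation=cv2.INTER_CUBIC))
E
```

```text
2.8667 [0.5738 0.2082 0.2822] [-179.9693   -0.0377 -179.9726] [ 0.4656 -0.4361  0.1881] 0.08752651143765577
```

View pics/w2.png

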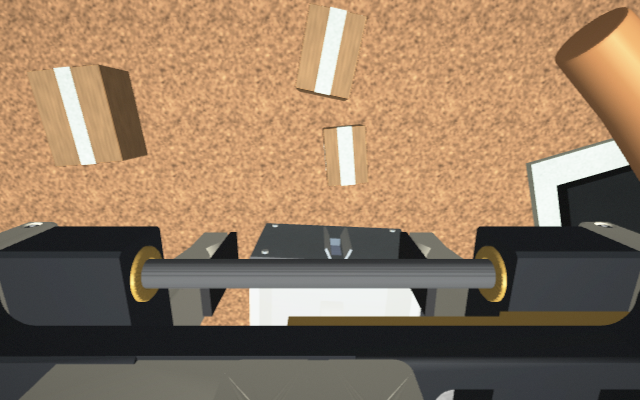

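View pics/w1a.png

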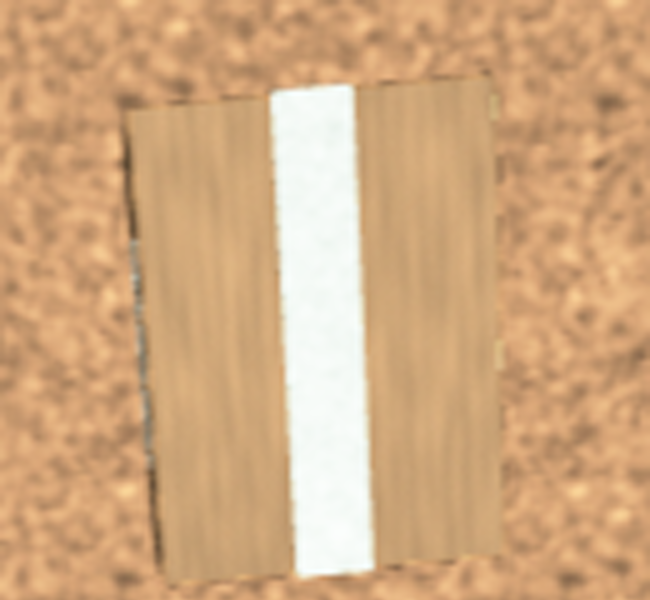

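View pics/w1b.png

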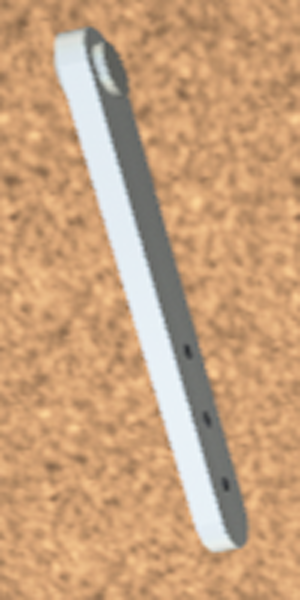

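```bash
cat >> h.py <<'E'
def load(n):
    z=np.load("pics/"+n+".npz");return dict(K=z["K"],camera_from_world=z["camera_from_world"]),cv2.imread("pics/"+n+".png")
def tape(c,im,box,z):
    x0,x1,y0,y1=box;h=cv2.cvtColor(im[y0:y1,x0:x1],cv2.COLOR_BGR2HSV)
    m=((h[...,1]<40)&(h[...,2]>190)).astype(np.uint8)
    cs,_=cv2.findContours(m,cv2.RETR_EXTERNAL,cv2.CHAIN_APPROX_NONE);k=max(cs,key=cv2.contourArea)[:,0]+[x0,y0]
    P=np.array([cast(c,u,v,z)[:2] for u,v in k])
    r=cv2.minAreaRect((P*1000).astype(np.float32));(cx,cy),(w,hh),a=r
    if w<hh: w,hh,a=hh,w,a+90
    a=(a+90)%180-90
    return np.array([cx,cy,w,hh,a])
E
python3 - <<'E'
from h import *
np.set_printoptions(precision=2,suppress=True)
c1,i1=load("w1");c2,i2=load("w2")
print("L w1",tape(c1,i1,(340,390,55,180),.06));print("L w2",tape(c2,i2,(30,110,55,180),.06))
print("M",tape(c2,i2,(290,370,0,105),.06));print("S",tape(c2,i2,(320,370,115,195),.05))
for x,y in((127,112),(490,75),(165,580),(500,550)): print("Lcorner",cast(c1,300+x/5,50+y/5,.06)*1000)
cv2.imwrite("pics/w2g.png",cv2.resize(i2[210:330,235:435],None,fx=4,fy=4,interpolation=cv2.INTER_CUBIC))
cv2.imwrite("pics/w2c.png",cv2.resize(i2[0:195,280:390],None,fx=3,fy=3,interpolation=cv2.INTER_CUBIC))
E
```

```text
L w1 [507.24 -76.68 110.54  18.56   5.17]
L w2 [507.61 -77.17 110.67  18.64   5.2 ]
M [436.82 221.34  88.68  18.55 -11.44]
S [554.05 243.18  72.68  18.46   5.43]
Lcorner [ 457.85 -122.69   60.  ]
Lcorner [449.9  -40.95  60.  ]
Lcorner [ 564.67 -112.52   60.  ]
Lcorner [557.14 -31.12  60.  ]
```

View pics/w2g.png

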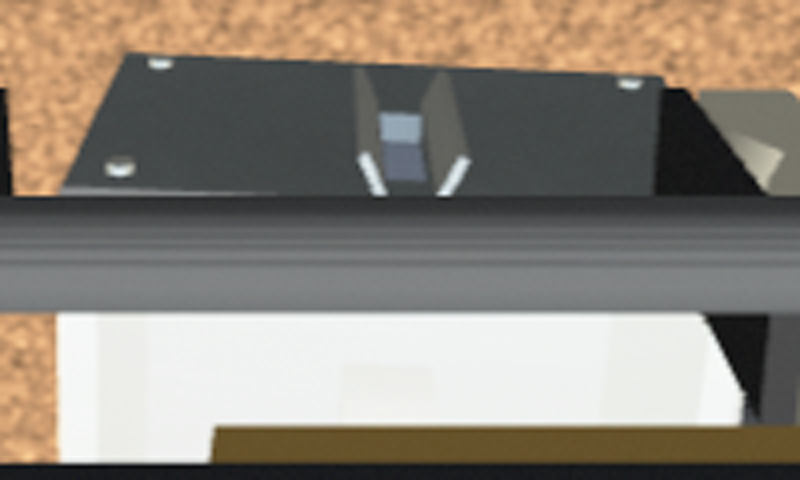

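View pics/w2c.png

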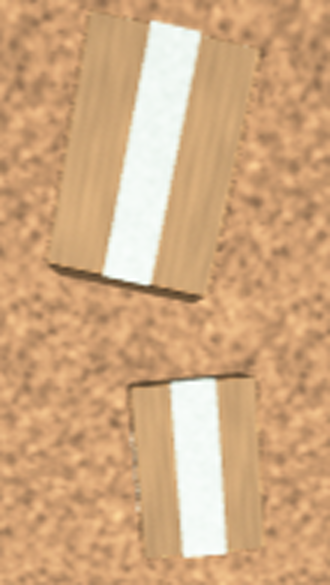

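step_arm(plan="8.76 3.42 0.33 0 0 0 0;8.76 3.42 0.33 0 0 0 0;8.76 3.43 0.33 0 0 0 0;8.76 3.43 0.32 0 0 0 0;8.76 0 0 2 0 0 5.7;8.76 0 0 3 0 0 5.7;8.76 0 0 4 0 0 0;8.76 0 0 4 0 0 0;8.76 0 0 4 0 0 0;8.76 0 0 2 0 0 0;8.76 0 0 0 0 0 0;8.76 0 0 0 0 0 0")

```text
clock: 3.92
tool_pos: [0.4372, 0.2199, 0.0926]
orientation: [-179.9, -0.0, 168.5]
force: [0.0, -0.3, 2.0]
opening: 0.0875
```

```bash
python3 snap.py w3
```

```text
3.9167 [0.4372 0.2199 0.0926] [-179.8902   -0.0333  168.5146] [ 0.0454 -0.3049  2.0286] 0.08754942413282232
```

View pics/w3.png

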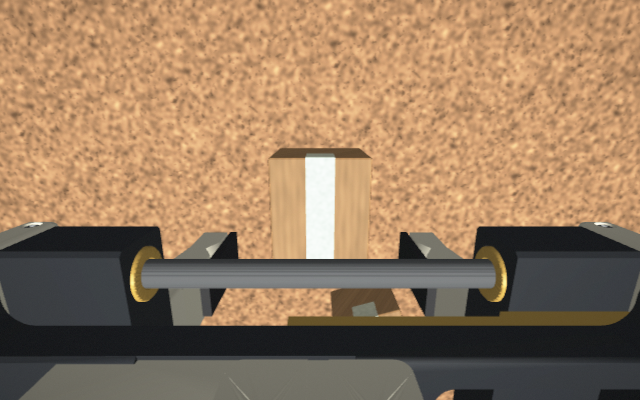

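step_arm(plan="8.76 0 0 3 0 0 0;8.76 0 0 3 0 0 0;8.76 0 0 2 0 0 0;8.76 0 0 0 0 0 0;5.5 0 0 0 0 0 0;5.5 0 0 0 0 0 0;5.5 0 0 0 0 0 0;5.5 0 0 0 0 0 0;5.5 0 0 0 0 0 0;5.5 0 0 0 0 0 0")

```text
clock: 4.8
tool_pos: [0.4376, 0.2221, 0.0141]
orientation: [179.9, 0.1, 168.6]
force: [-2.5, -1.4, 10.0]
opening: 0.0637
```

step_arm(plan="5.5 0 0 -2 0 0 0;5.5 0 0 -4 0 0 0;5.5 0 0 -4 0 0 -5.7;5.5 0 0 -3 0 0 -5.7;5.5 -0.88 -3.73 0 0 0 0;5.5 -0.88 -3.73 0 0 0 0;5.5 -0.88 -3.73 0 0 0 0;5.5 -0.88 -3.73 0 0 0 0;5.5 -0.88 -3.73 0 0 0 0;5.5 -0.88 -3.73 0 0 0 0;5.5 -0.88 -3.73 0 0 0 0;5.5 -0.88 -3.73 0 0 0 0")

```text
clock: 5.8
tool_pos: [0.5072, -0.0786, 0.1432]
orientation: [180.0, 0.0, -180.0]
force: [0.0, 1.0, -3.0]
opening: 0.0638
```

step_arm(plan="5.5 0 0 0 0 0 -5.2;5.5 0 0 0 0 0 0;5.5 0 0 0 0 0 0;5.5 0 0 0 0 0 0")

```text
clock: 6.13
tool_pos: [0.5071, -0.0761, 0.1427]
orientation: [180.0, 0.0, -174.9]
force: [0.4, -0.3, -2.2]
opening: 0.064
```

```bash
python3 snap.py w4; python3 - <<'E'
from h import *
a=snapshot("side")
cv2.imwrite("pics/d4.png",a)
E
```

```text
6.1333 [ 0.5071 -0.0761  0.1427] [ 179.9837    0.0077 -174.8893] [ 0.3621 -0.3397 -2.2365] 0.0640440201636635
```

View pics/w4.png

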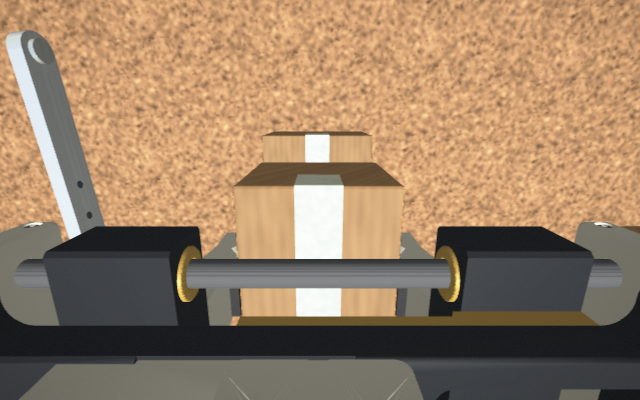

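View pics/d4.png

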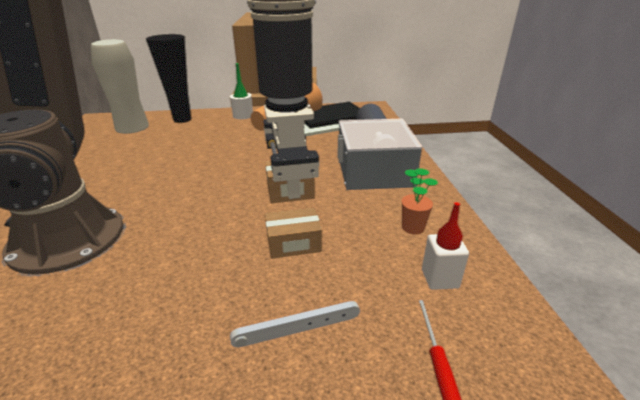

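```bash
python3 - <<'E'
from h import *
np.set_printoptions(precision=1,suppress=True)
c,i=load("w4")
cv2.imwrite("pics/w4a.png",cv2.resize(i[120:200,215:425],None,fx=3.8,fy=3.8,interpolation=cv2.INTER_CUBIC))
E
```

```text
(no output)
```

View pics/w4a.png

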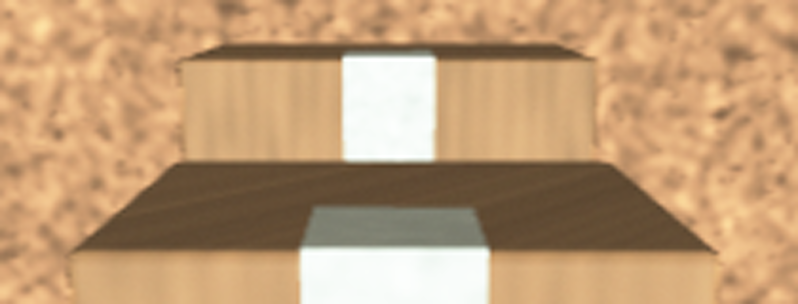

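```bash
python3 - <<'E'
from h import *
np.set_printoptions(precision=1,suppress=True)
c,i=load("w4")
P=lambda x,y,z: cast(c,215+x/3.8,120+y/3.8,z)*1000
tool=np.array([507.1,-76.1,0]);a=np.radians(5.15);ax=np.array([np.cos(a),np.sin(a),0]);ay=np.array([-np.sin(a),np.cos(a),0])
for n,p in (("L back L",P(180,57,.06)),("L back R",P(594,57,.06)),("L tape",(P(342,53,.06)+P(436,53,.06))/2),
 ("M top L",P(72,252,.189)),("M top R",P(717,252,.189)),("M tape",(P(301,248,.189)+P(489,248,.189))/2),
 ("M botL",P(178,161,.129)),("M botR",P(612,161,.129))):
    d=p-tool;print(n,p,"along",d@ax,"across",d@ay)
E
```

```text
L back L [ 456.3 -122.4   60. ] along -54.759856548962105 across -41.559231664515394
L back R [448.9 -40.5  60. ] along -54.786198822158596 across 40.697378886072116
L tape [451.8 -81.1  60. ] along -55.5525234342054 across -0.030508402789210215
M top L [ 465.5 -110.3  189. ] along -44.48394096337412 across -30.30987479531017
M top R [459.9 -48.3 189. ] along -44.50829080855835 across 31.88554432887454
M tape [462.3 -79.3 189. ] along -44.891051438170436 across 0.8390255113563256
M botL [ 465.7 -110.4  129. ] along -44.32743408380943 across -30.489774344325305
M botR [460.  -47.7 129. ] along -44.349942883124044 across 32.474730614067425
```

step_arm(plan="5.5 0 -0.08 3 0 0 0;5.5 0 0 2.5 0 0 0;5.5 0 0 1 0 0 0;5.5 0 0 0.3 0 0 0;5.5 0 0 0 0 0 0;5.5 0 0 0 0 0 0")

```text
clock: 6.73
tool_pos: [0.508, -0.0769, 0.0752]
orientation: [-180.0, 0.0, -174.7]
force: [0.1, 0.6, -2.4]
opening: 0.0639
```

step_arm(plan="5.5 0 0 0.1 0 0 0;5.5 0 0 0 0 0 0;8.76 0 0 0 0 0 0;8.76 0 0 0 0 0 0;8.76 0 0 0 0 0 0;8.76 0 0 0 0 0 0;8.76 0 0 -2 0 0 0;8.76 0 0 -4 0 0 0;8.76 -1.4 0 -4 0 0 0;8.76 -1.4 0 -3 0 0 0;8.76 -1.4 0 -1 0 0 0;8.76 -2 0 0 0 0 0")

```text
clock: 7.73
tool_pos: [0.5709, -0.0721, 0.2175]
orientation: [180.0, 0.4, -174.8]
force: [-0.0, 0.9, -0.2]
opening: 0.0871
```

step_arm(plan="8.76 0 0 -3.5 0 0 2.6;8.76 0 0 -3.5 0 0 2.6;8.76 0 0 0 0 0 0;8.76 0 0 0 0 0 0")

```text
clock: 8.07
tool_pos: [0.5701, -0.072, 0.2852]
orientation: [180.0, 0.3, -180.0]
force: [-0.3, -0.0, -0.8]
opening: 0.0879
```

```bash
python3 snap.py w5; python3 - <<'E'
from h import *
np.set_printoptions(precision=1,suppress=True)
c,i=load("w5")
print(tape(c,i,(250,390,0,230),.12))
E
```

```text
8.0667 [ 0.5701 -0.072   0.2852] [ 179.9666    0.2547 -179.9935] [-0.272  -0.0168 -0.7574] 0.08790949782206357
[506.1 -77.1  93.3  18.5   5.2]
```

View pics/w5.png

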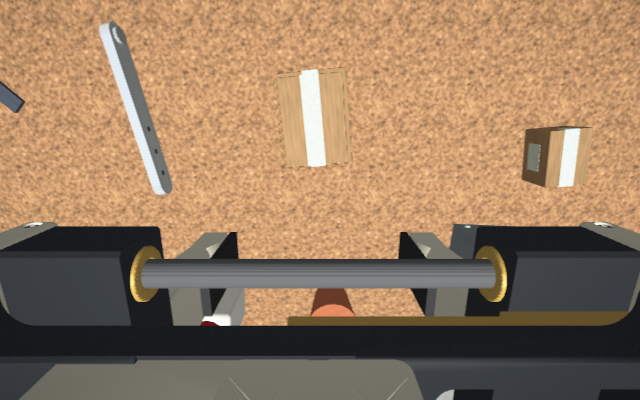

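```bash
python3 - <<'E'
from h import *
c,i=load("w5")
cv2.imwrite("pics/w5a.png",cv2.resize(i[58:178,260:370],None,fx=5,fy=5,interpolation=cv2.INTER_CUBIC))
E
```

```text
(no output)
```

View pics/w5a.png

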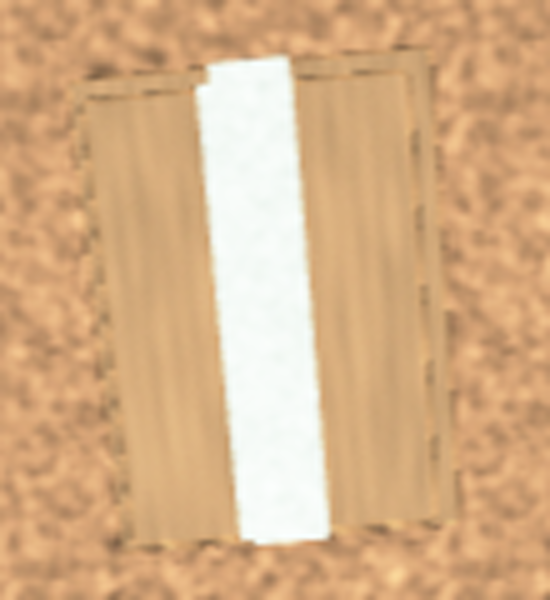

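```bash
python3 - <<'E'
from h import *
np.set_printoptions(precision=1,suppress=True)
c,i=load("w5")
P=lambda x,y,z: (cast(c,260+x/5,58+y/5,z)*1000)[:2]
M=np.array([P(88,97,.12),P(410,72,.12),P(130,546,.12),P(440,522,.12)])
L=np.array([P(82,80,.06),P(428,48,.06),P(457,517,.06)])
print(M,M.mean(0));print(L,(L[0]+L[2])/2)
E
```

```text
[[ 466.6 -110.6]
 [ 462.1  -48.5]
 [ 554.1 -104.7]
 [ 549.1  -40.4]] [508. -76.]
[[ 456.9 -119.1]
 [ 450.   -40.2]
 [ 557.   -30.4]] [507.  -74.8]
```

step_arm(plan="8.76 0.2 3.94 0 0 0 0;8.76 0.2 3.94 0 0 0 0;8.76 0.2 3.94 0 0 0 0;8.76 0.2 3.94 0 0 0 0;8.76 0.2 3.94 0 0 0 0;8.76 0.2 3.94 0 0 0 0;8.76 0.2 3.94 0 0 0 0;8.76 0.2 3.94 0 0 0 0;8.76 0 0 4 0 0 -5.4;8.76 0 0 4 0 0 0;8.76 0 0 4 0 0 0;8.76 0 0 4 0 0 0")

```text
clock: 9.12
tool_pos: [0.5517, 0.2429, 0.1202]
orientation: [-180.0, -0.1, -174.5]
force: [-0.3, 0.4, -1.1]
opening: 0.0881
```

step_arm(plan="8.76 0 0 2 0 0 0;8.76 0 0 0 0 0 0;8.76 0 0 0 0 0 0")

```text
clock: 9.37
tool_pos: [0.5521, 0.2423, 0.1015]
orientation: [-179.9, -0.2, -174.6]
force: [0.7, -0.1, 0.8]
opening: 0.0877
```

```bash
python3 snap.py w6
```

```text
9.3667 [0.5521 0.2423 0.1015] [-179.8535   -0.1721 -174.5687] [ 0.6871 -0.0916  0.8217] 0.08771593969480534
```

View pics/w6.png

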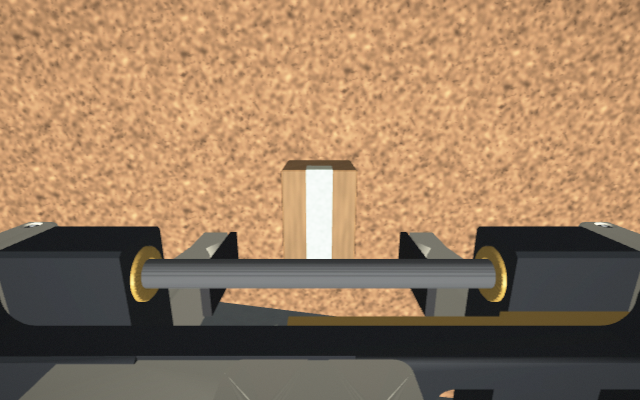

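step_arm(plan="8.76 -0.2 0 3.5 0 0 0;8.76 0 0 3.5 0 0 0;8.76 0 0 2 0 0 0;8.76 0 0 0 0 0 0;4.4 0 0 0 0 0 0;4.4 0 0 0 0 0 0;4.4 0 0 0 0 0 0;4.4 0 0 0 0 0 0;4.4 0 0 0 0 0 0;4.4 0 0 0 0 0 0;4.4 0 0 0 0 0 0")

```text
clock: 10.33
tool_pos: [0.5553, 0.2436, 0.0138]
orientation: [180.0, 0.1, -174.6]
force: [-2.2, -0.1, 6.3]
opening: 0.052
```

step_arm(plan="4.4 0 0 -2 0 0 0;4.4 0 0 -4 0 0 0;4.4 0 0 -4 0 0 0;4.4 0 0 -4 0 0 0;4.4 0 0 -3 0 0 0;4.4 0.95 -3.92 0 0 0 0;4.4 0.95 -3.92 0 0 0 0;4.4 0.95 -3.92 0 0 0 0;4.4 0.95 -3.92 0 0 0 0;4.4 0.95 -3.92 0 0 0 0;4.4 0.95 -3.92 0 0 0 0;4.4 0.95 -3.92 0 0 0 0")

```text
clock: 11.33
tool_pos: [0.5136, -0.0378, 0.1829]
orientation: [180.0, -0.0, -174.6]
force: [1.2, -0.2, -1.7]
opening: 0.0518
```

step_arm(plan="4.4 0.95 -3.92 0 0 0 0.3;4.4 0 0 0 0 0 0;4.4 0 0 0 0 0 0;4.4 0 0 0 0 0 0;4.4 0 0 0 0 0 0")

```text
clock: 11.75
tool_pos: [0.5089, -0.0753, 0.1828]
orientation: [180.0, -0.0, -174.9]
force: [0.5, 0.4, -1.1]
opening: 0.0513
```

```bash
python3 snap.py w7;  python3 - <<'E'
from h import *
c,i=load("w7")
cv2.imwrite("pics/w7a.png",cv2.resize(i[100:230,215:425],None,fx=3.8,fy=3.8,interpolation=cv2.INTER_CUBIC))
E
```

```text
11.75 [ 0.5089 -0.0753  0.1828] [ 179.9909   -0.0018 -174.8547] [ 0.4945  0.4202 -1.1042] 0.051257454593130074
```

View pics/w7a.png

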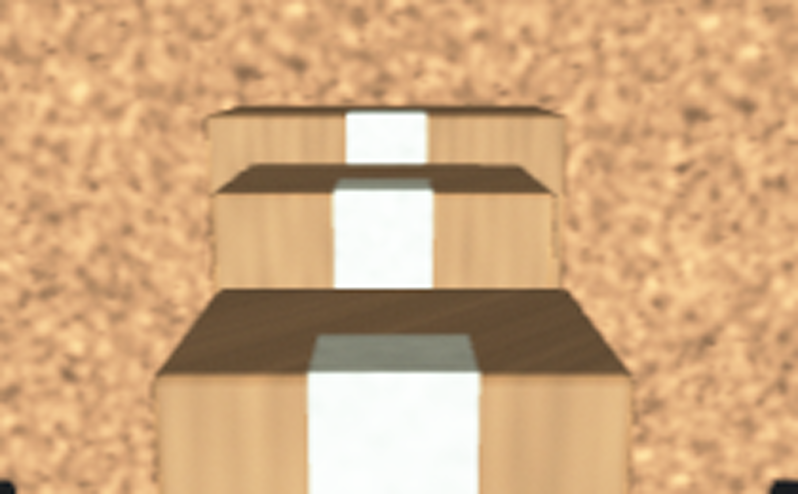

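```bash
python3 - <<'E'
from h import *
np.set_printoptions(precision=1,suppress=True)
c,i=load("w7")
P=lambda x,y,z: cast(c,215+x/3.8,100+y/3.8,z)*1000
tool=np.array([508.9,-75.3,0]);a=np.radians(5.15);ax=np.array([np.cos(a),np.sin(a),0]);ay=np.array([-np.sin(a),np.cos(a),0])
zb=.1695
for n,p in (("L L",P(208,116,.06)),("L R",P(566,116,.06)),("L tape",(P(346,112,.06)+P(428,112,.06))/2),
 ("M L",P(216,193,.12)),("M R",P(556,193,.12)),("M tape",(P(333,191,.12)+P(434,191,.12))/2),
 ("S L",P(157,375,zb+.05)),("S R",P(631,375,zb+.05)),("S tape",(P(307,372,zb+.05)+P(481,372,zb+.05))/2),
 ("S botL",P(222,290,zb)),("S botR",P(570,290,zb))):
    d=p-tool;print(n,p,"along %.1f across %.1f"%(d@ax,d@ay))
E
```

```text
L L [ 456.9 -122.1   60. ] along -56.0 across -41.9
L R [449.4 -39.8  60. ] along -56.1 across 40.7
L tape [452.2 -81.   60. ] along -57.0 across -0.6
M L [ 466.9 -111.1  120. ] along -45.1 across -31.9
M R [461.2 -48.6 120. ] along -45.2 across 30.9
M tape [463.7 -80.4 120. ] along -45.5 across -1.0
S L [ 474.1 -102.8  219.5] along -37.1 across -24.3
S R [469.5 -52.9 219.5] along -37.2 across 25.9
S tape [471.5 -77.9 219.5] along -37.5 across 0.8
S botL [ 474.7 -102.8  169.5] along -36.5 across -24.3
S botR [470.1 -52.  169.5] along -36.6 across 26.7
```

step_arm(plan="4.4 0 -0.16 2.5 0 0 0;4.4 0 0 1.5 0 0 0;4.4 0 0 0.5 0 0 0;4.4 0 0 0.3 0 0 0;4.4 0 0 0 0 0 0;4.4 0 0 0 0 0 0")

```text
clock: 12.3
tool_pos: [0.5096, -0.0771, 0.1356]
orientation: [-180.0, 0.1, -174.8]
force: [0.0, -0.8, -0.3]
opening: 0.0518
```

step_arm(plan="4.4 0 0 0.1 0 0 0;4.4 0 0 0.1 0 0 0;4.4 0 0 0 0 0 0")

```text
clock: 12.55
tool_pos: [0.5096, -0.0775, 0.1338]
orientation: [180.0, 0.1, -174.9]
force: [-0.7, 0.5, 2.6]
opening: 0.0518
```

step_arm(plan="6 0 0 0 0 0 0;8.76 0 0 0 0 0 0;8.76 0 0 0 0 0 0;8.76 0 0 0 0 0 0;8.76 0 0 0 0 0 0;8.76 0 0 -2 0 0 0;8.76 0 0 -4 0 0 0;8.76 -2.5 0 -3 0 0 0;8.76 -2.5 0 -3 0 0 2.6;8.76 -2 -2 -3 0 0 2.6;8.76 0 -3 0 0 0 0;8.76 0 0 0 0 0 0")

```text
clock: 13.55
tool_pos: [0.5812, -0.1251, 0.2844]
orientation: [-180.0, 0.1, 179.8]
force: [-0.7, 1.6, -1.3]
opening: 0.0876
```

```bash
python3 snap.py w8;  python3 - <<'E'
from h import *
cv2.imwrite("pics/d8.png",cv2.resize(snapshot("side")[150:290,220:380],None,fx=4,fy=4,interpolation=cv2.INTER_CUBIC))
E
```

```text
13.55 [ 0.5812 -0.1251  0.2844] [-179.956     0.1442  179.8235] [-0.6969  1.5669 -1.278 ] 0.08756500670829062
```

View pics/w8.png

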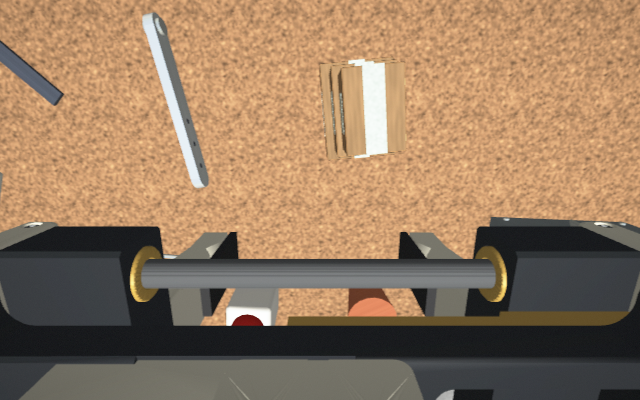

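View pics/d8.png

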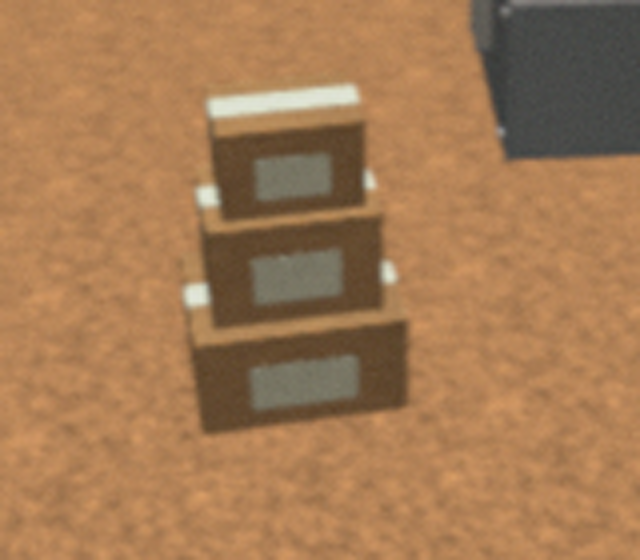

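```bash
python3 - <<'E'
from h import *
np.set_printoptions(precision=1,suppress=True)
for n,b in(("w1",(130,230,5,210)),("w8",(130,230,5,210)),("w5",(85,190,10,210))):
    c,im=load(n);x0,x1,y0,y1=b
    h=cv2.cvtColor(im[y0:y1,x0:x1],cv2.COLOR_BGR2HSV)
    for nm,m in (("top",(h[...,1]<45)&(h[...,2]>195)),):
        m=m.astype(np.uint8);cs,_=cv2.findContours(m,cv2.RETR_EXTERNAL,cv2.CHAIN_APPROX_NONE)
        k=max(cs,key=cv2.contourArea)[:,0]+[x0,y0]
        P=np.array([cast(c,u,v,.032)[:2]*1000 for u,v in k])
        (cx,cy),(w,hh),a=cv2.minAreaRect(P.astype(np.float32))
        l=cv2.fitLine(P[(P[:,0]>430)&(P[:,0]<570)].astype(np.float32),cv2.DIST_L2,0,.01,.01).ravel()
        ang=np.degrees(np.arctan2(l[1],l[0]))
        print(n,nm,(cx,cy),w,hh,a,"line",ang,l[2:], "y at 480:",l[3]+(480-l[2])*l[1]/l[0])
        m2=((h[...,1]<60)).astype(np.uint8);cs,_=cv2.findContours(m2,cv2.RETR_EXTERNAL,cv2.CHAIN_APPROX_NONE)
        k=max(cs,key=cv2.contourArea)[:,0]+[x0,y0]
        q=k[k[:,1].argmax()];t=k[k[:,1].argmin()];print(" nose px",q,cast(c,*q,.016)*1000,"tail",t,cast(c,*t,.016)*1000)
E
```

```text
w1 top (502.955078125, -306.5146789550781) 211.02798461914062 14.181761741638184 11.055331230163574 line 11.016536 [ 498.1 -307.8] y at 480: -311.29092
 nose px [200 193] [ 610.1 -295.6   16. ] tail [157  19] [ 392.4 -326.8   16. ]
w8 top (503.0299987792969, -306.6009216308594) 211.0901336669922 14.285860061645508 11.274641036987305 line 11.030244 [ 497.9 -307.8] y at 480: -311.30832
 nose px [195 187] [ 609.8 -296.8   16. ] tail [148  13] [ 393.  -330.9   16. ]
w5 top (503.2256164550781, -306.541015625) 211.22775268554688 14.857605934143066 11.397177696228027 line 11.051636 [ 497.6 -307.9] y at 480: -311.37848
 nose px [157 194] [ 610.1 -298.1   16. ] tail [107  22] [ 392.9 -329.6   16. ]
```

step_arm(plan="8.76 1.92 -3.15 0 0 0 0;8.76 1.92 -3.15 0 0 0 0;8.76 1.92 -3.15 0 0 0 0;8.76 1.92 -3.15 0 0 0 0;8.76 1.92 -3.15 0 0 0 0;8.76 1.9 -3.14 0 0 0 0;8.76 0 0 3 0 0 -5.55;8.76 0 0 4 0 0 -5.55;8.76 0 0 4 0 0 0;8.76 0 0 4 0 0 0;8.76 0 0 3 0 0 0;8.76 0 0 0 0 0 0")

```text
clock: 14.65
tool_pos: [0.4599, -0.3087, 0.0966]
orientation: [179.7, -0.5, -169.0]
force: [-2.5, 0.3, 0.0]
opening: 0.0876
```

step_arm(plan="8.76 0 0 0 0 0 0;8.76 0 0 0 0 0 0")

```text
clock: 14.82
tool_pos: [0.4655, -0.3111, 0.1047]
orientation: [-179.9, 0.1, -168.9]
force: [0.4, 0.2, -0.1]
opening: 0.0877
```

```bash
python3 snap.py w9
```

```text
14.8167 [ 0.4655 -0.3111  0.1047] [-179.9178    0.0777 -168.9251] [ 0.3886  0.2356 -0.1197] 0.08771741336878014
```

View pics/w9.png

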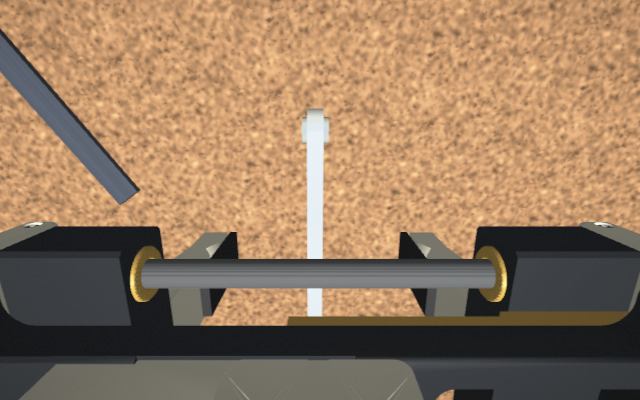

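```bash
python3 - <<'E'
from h import *
np.set_printoptions(precision=1,suppress=True)
c,im=load("w9")
a=np.radians(11);ax=np.array([np.cos(a),np.sin(a),0]);ay=np.array([-np.sin(a),np.cos(a),0]);t=np.array([465.5,-311.1,0])
for p in((315,108,.016),(315,112,.022),(307.5,230,.032),(323,230,.032),(307,165,.032),(323,165,.032)):
    q=cast(c,*p)*1000;print(q,(q-t)@ax,(q-t)@ay)
E
```

```text
[ 393.  -327.4   16. ] -74.30722284085618 -2.201310231991969
[ 395.9 -326.8   22. ] -71.36273147858961 -2.1338558395384633
[ 484.6 -315.5   32. ] 17.93262889596324 -7.923886446018522
[ 482.3 -303.5   32. ] 17.894121458039887 4.244049062912522
[ 434.2 -325.3   32. ] -33.429457594754915 -7.961576406036278
[ 431.9 -313.6   32. ] -33.461235236153705 3.9067818904051155
```

step_arm(plan="8.76 0 -0.19 3.5 0 0 0;8.76 0 0 3.5 0 0 0;8.76 0 0 2.5 0 0 0;8.76 0 0 0.5 0 0 0;8.76 0 0 0 0 0 0;8.76 0 0 0 0 0 0")

```text
clock: 15.37
tool_pos: [0.4662, -0.3134, 0.005]
orientation: [-179.9, 0.1, -168.9]
force: [0.5, -0.2, 0.2]
opening: 0.0877
```

step_arm(plan="0.5 0 0 0 0 0 0;0.5 0 0 0 0 0 0;0.5 0 0 0 0 0 0;0.5 0 0 0 0 0 0;0.5 0 0 0 0 0 0;0.5 0 0 0 0 0 0;0.5 0 0 0 0 0 0;0.5 0 0 0 0 0 0;0.5 0 0 0 0 0 0;0.5 0 0 0 0 0 0;0.5 0 0 0 0 0 0")

```text
clock: 16.28
tool_pos: [0.4646, -0.3128, 0.0028]
orientation: [180.0, -0.0, -169.0]
force: [1.0, -0.2, 0.7]
opening: 0.0195
```

step_arm(plan="0.5 0 0 0 0 0 0;0.5 0 0 0 0 0 0;0.5 0 0 0 0 0 0;0.5 0 0 0 0 0 0")

```text
clock: 16.62
tool_pos: [0.4646, -0.3128, 0.0028]
orientation: [180.0, -0.0, -169.0]
force: [0.2, -0.1, -2.1]
opening: 0.0119
```

step_arm(plan="0.5 0 0 -2 0 0 0;0.5 0 0 -4 0 0 0;0.5 0 0 -4 0 0 5.5;0.5 0 0 -4 0 0 5.5;0.5 0 0 -4 0 0 0;0.5 0 0 -4 0 0 0;0.5 0 0 -4 0 0 0;0.5 -0.2 3.85 0 0 0 0;0.5 -0.2 3.85 0 0 0 0;0.5 -0.2 3.85 0 0 0 0;0.5 -0.2 3.85 0 0 0 0;0.5 -0.2 3.85 0 0 0 0")

```text
clock: 17.62
tool_pos: [0.4738, -0.1187, 0.2627]
orientation: [180.0, -0.0, 180.0]
force: [0.8, 0.1, -2.2]
opening: 0.0119
```

step_arm(plan="0.5 -0.2 3.85 0 0 0 0;0.5 -0.2 3.85 0 0 0 0;0.5 -0.2 3.85 0 0 0 0;0.5 -0.2 3.85 0 0 0 0;0.5 -0.2 3.85 0 0 0 0;0.5 -0.2 3.85 0 0 0 0;0.5 -0.2 3.85 0 0 0 0;0.5 -0.2 3.85 0 0 0 0;0.5 -0.2 3.85 0 0 0 0;0.5 0 0 0 0 0 0;0.5 0 0 0 0 0 0;0.5 0 0 0 0 0 0")

```text
clock: 18.62
tool_pos: [0.492, 0.2262, 0.2623]
orientation: [-180.0, -0.1, -179.9]
force: [-0.1, 0.5, -1.0]
opening: 0.0118
```

```bash
python3 snap.py w10
```

```text
18.6167 [0.492  0.2262 0.2623] [-179.9505   -0.0719 -179.9409] [-0.0735  0.5489 -0.9653] 0.01184847659779367
```

View pics/w10.png

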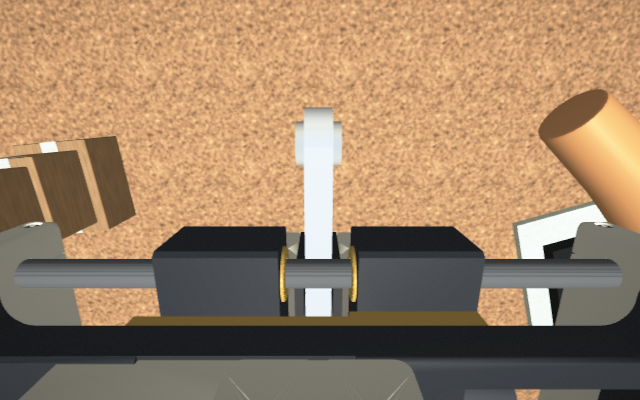

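step_arm(plan="0.5 0 0 0 0 -6 0;0.5 0 0 0 0 -6 0;0.5 0 0 0 0 -6 0;0.5 0 0 0 0 -6 0;0.5 0 0 0 0 -6 0;0.5 0 0 0 0 0 0;0.5 0 0 0 0 0 0;0.5 0 0 0 0 0 0")

```text
clock: 19.33
tool_pos: [0.4994, 0.2204, 0.2709]
orientation: [179.7, 28.9, -179.7]
force: [0.3, 0.2, -1.1]
opening: 0.012
```

```bash
python3 snap.py w11
```

```text
19.3333 [0.4994 0.2204 0.2709] [ 179.7116   28.898  -179.7422] [ 0.2727  0.2029 -1.0543] 0.011990514178008772
```

View pics/w11.png

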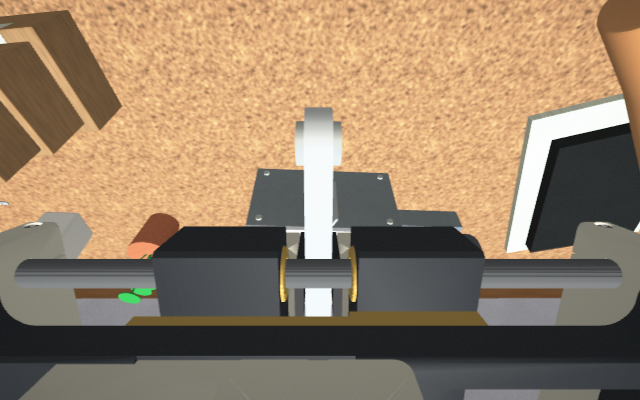

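step_arm(plan="0.5 0 -3 0 0 0 0;0.5 0 -2.5 0 0 0 0;0.5 0 0 0 0 0 0;0.5 0 0 0 0 0 0")

```text
clock: 19.72
tool_pos: [0.5005, 0.1654, 0.2707]
orientation: [179.8, 28.9, -179.7]
force: [-0.3, 0.8, -1.3]
opening: 0.0121
```

```bash
python3 snap.py w12;  python3 - <<'E'
from h import *
c,i=load("w12")
cv2.imwrite("pics/w12a.png",cv2.resize(i[155:235,260:460],None,fx=4,fy=4,interpolation=cv2.INTER_CUBIC))
E
```

```text
19.7167 [0.5005 0.1654 0.2707] [ 179.7663   28.917  -179.7146] [-0.2681  0.7858 -1.2723] 0.012089453000186857
```

View pics/w12.png

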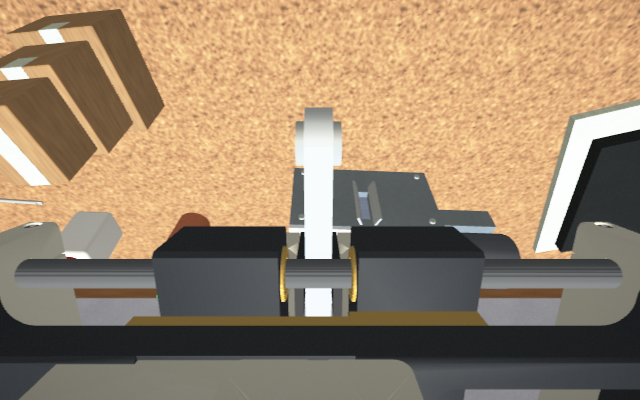

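View pics/w12a.png

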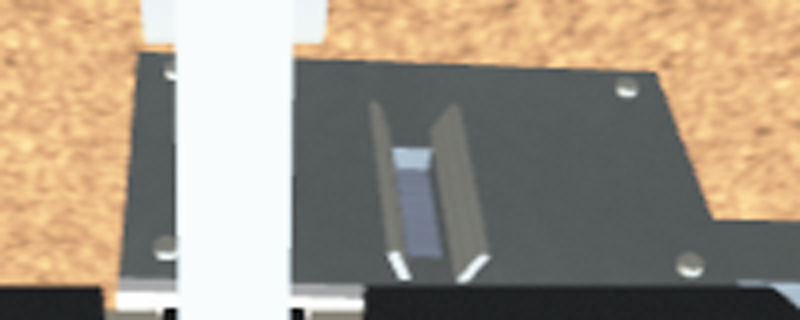

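```bash
cat > g.py <<'E'
from h import *
np.set_printoptions(precision=1,suppress=True)
c,im=load("w12")
px=lambda x,y:(260+x/4,155+y/4)
A=cast(c,*px(136,52),0)*1000;B=cast(c,*px(656,72),0)*1000
print("bottom corners",A,B,"len",np.linalg.norm(B-A),"yaw",np.degrees(np.arctan2(-(B-A)[0],(B-A)[1])))
n=np.array([(B-A)[1],-(B-A)[0],0]);n/=np.linalg.norm(n);e=(B-A)/np.linalg.norm(B-A);m=(A+B)/2
def wall(u,v):
    o,d=ray(c,u,v);o=o*1000
    s=((m-o)@n)/(d@n);p=o+s*d;return p,(p-m)@e
if __name__=="__main__":
  for nm,p in(("screw tl",(170,75)),("screw tr",(626,88)),("screw br",(690,265)),("screw bl",(167,249)),("sill l",(392,147)),("sill r",(432,150)),("mid l",(398,200)),("mid r",(437,205)),("top l",(404,257)),("top r",(441,257)),("roof L",(118,280))):
    q,l=wall(*px(*p));print(nm,q,"lateral %.1f"%l)
E
python3 g.py
python3 - <<'E'
from h import *
np.set_printoptions(precision=1,suppress=True)
c,im=load("w11");cv2.imwrite("pics/w11a.png",cv2.resize(im[155:235,235:420],None,fx=4,fy=4,interpolation=cv2.INTER_CUBIC))
E
```

```text
bottom corners [660.7 131.6   0. ] [669.4 332.    0. ] len 200.5349983933878 yaw -2.4827024520952925
screw tl [661.3 145.   12.9] lateral -86.9
screw tr [668.8 317.8  10.4] lateral 86.1
screw br [668.8 318.3 100.4] lateral 86.6
screw bl [661.4 146.8 100.9] lateral -85.0
sill l [664.7 224.9  48.3] lateral -6.9
sill r [665.4 239.1  49.1] lateral 7.3
mid l [664.7 224.4  74.9] lateral -7.4
mid r [665.3 237.5  76.6] lateral 5.7
top l [664.7 223.8 101. ] lateral -8.0
top r [665.2 236.  100.5] lateral 4.2
roof L [660.7 131.9 114.8] lateral -100.0
```

View pics/w11a.png

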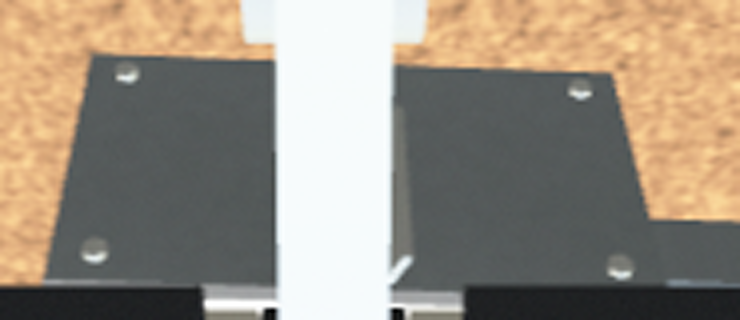

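```bash
python3 - <<'E'
from h import *
np.set_printoptions(precision=1,suppress=True)
for n,pa,pb in(("w2",(235+127/4,210+54/4),(235+662/4,210+77/4)),("w11",(235+92/4,155+55/4),(235+612/4,155+73/4))):
    c,_=load(n);A=cast(c,*pa,0)*1000;B=cast(c,*pb,0)*1000;v=B-A
    print(n,A,B,(A+B)/2,np.linalg.norm(v),np.degrees(np.arctan2(-v[0],v[1])))
E
```

```text
w2 [660.8 132.4   0. ] [669.5 332.    0. ] [665.1 232.2   0. ] 199.8044129425422 -2.5012484913761672
w11 [661.3 132.    0. ] [669.2 331.7  -0. ] [665.2 231.8  -0. ] 199.8880388218234 -2.253853363282919
```

step_arm(plan="0.5 0 0 0 0 5.8 0;0.5 0 0 0 0 5.8 0;0.5 0 0 0 0 5.8 0;0.5 0 0 0 0 5.8 0;0.5 0 0 0 0 5.7 0;0.5 1 3.7 0 0 0 0;0.5 1 3.7 0 0 0 0;0.5 0 0 0 0 0 2.45;0.5 0 0 0 0 0 0;0.5 0 0 0 0 0 0;0.5 0 0 0 0 0 0")

```text
clock: 20.68
tool_pos: [0.4794, 0.2395, 0.2698]
orientation: [180.0, 0.4, 178.2]
force: [0.1, -0.2, -1.2]
opening: 0.0119
```

```bash
python3 snap.py w13;  python3 - <<'E'
from h import *
o=telemetry.get_obs();print(o["joint_pos"])
cv2.imwrite("pics/d13.png",cv2.resize(snapshot("side")[60:210,220:420],None,fx=4,fy=4,interpolation=cv2.INTER_CUBIC))
E
```

```text
20.6833 [0.4794 0.2395 0.2698] [179.9745   0.3555 178.2177] [ 0.079  -0.1923 -1.2218] 0.011860602530249375
[  47.69344092    5.62407319  -13.30248644    0.27068178  -70.80756207
 -139.59131344]
```

View pics/d13.png

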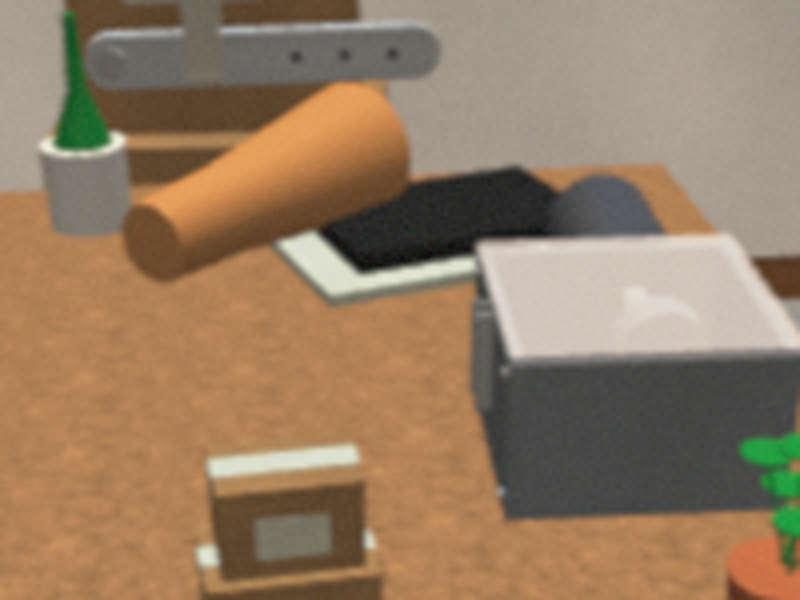

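View pics/w13.png

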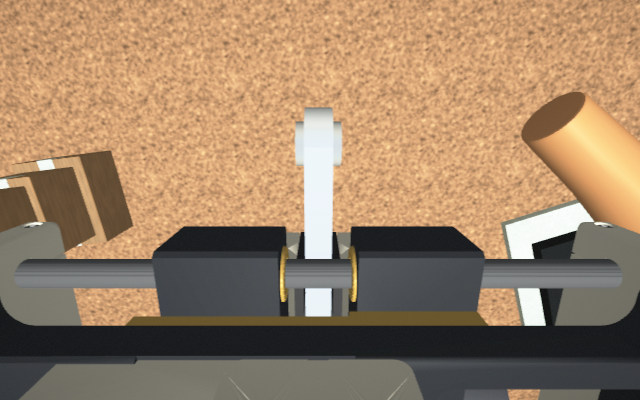

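```bash
python3 - <<'E'
from h import *
np.set_printoptions(precision=1,suppress=True)
c=calibration("side")
a=np.radians(-1.8);ax=np.array([np.cos(a),np.sin(a),0]);n=np.array([-np.sin(a),np.cos(a),0]);t=np.array([479.4,239.5,0])
m=t-n*6
for nm,x,y in(("tail",88,57),("nose",440,50),("top tail",125,31),("top nose",415,24),("bot tail",125,89),("bot nose",415,78)):
    o,d=ray(c,220+x/4,60+y/4);o=o*1000;s=((m-o)@n)/(d@n);p=o+s*d;print(nm,p,"along",(p-t)@ax)
c,im=load("w13")
g=cv2.cvtColor(im,cv2.COLOR_BGR2HSV)
for r in (150,180,200,220,225,240,300,310):
    row=(g[r,280:360,1]<45)&(g[r,280:360,2]>190);k=np.where(row)[0]+280
    print(r,k.min() if len(k) else None,k.max() if len(k) else None)
E
```

```text
tail [409.6 235.7 284.9] along -69.68671518741037
nose [626.1 228.9 283.1] along 146.99525502001796
top tail [433.6 234.9 299.7] along -45.67439514882752
top nose [610.5 229.4 299.2] along 131.37260841170885
bot tail [430.1 235.  264.9] along -49.17573639742896
bot nose [610.6 229.4 266.4] along 131.45602754819427
150 295 341
180 304 332
200 304 332
220 304 332
225 304 332
240 305 331
300 305 330
310 306 330
```

step_arm(plan="0.5 0 0.04 0 0 0.35 0.65;0.5 0 0 3 0 0 0;0.5 0 0 4 0 0 0;0.5 0 0 4 0 0 0;0.5 0 0 4 0 0 0;0.5 0 0 4 0 0 0;0.5 0 0 1.8 0 0 0;0.5 0 0 0 0 0 0;0.5 0 0 0 0 0 0;0.5 0 0 0 0 0 0")

```text
clock: 21.62
tool_pos: [0.4805, 0.2406, 0.0637]
orientation: [179.9, 0.1, 177.5]
force: [-0.0, -0.1, -1.7]
opening: 0.0115
```

```bash
python3 snap.py w14;  python3 - <<'E'
from h import *
s=snapshot("side");cv2.imwrite("pics/d14f.png",s)
cv2.imwrite("pics/d14.png",cv2.resize(s[90:220,230:430],None,fx=4,fy=4,interpolation=cv2.INTER_CUBIC))
s=snapshot("scene");cv2.imwrite("pics/s14.png",cv2.resize(s[80:230,320:520],None,fx=4,fy=4,interpolation=cv2.INTER_CUBIC))
E
```

```text
21.6167 [0.4805 0.2406 0.0637] [179.8732   0.1351 177.5168] [-0.0082 -0.1401 -1.6533] 0.01147459377293268
```

View pics/d14.png

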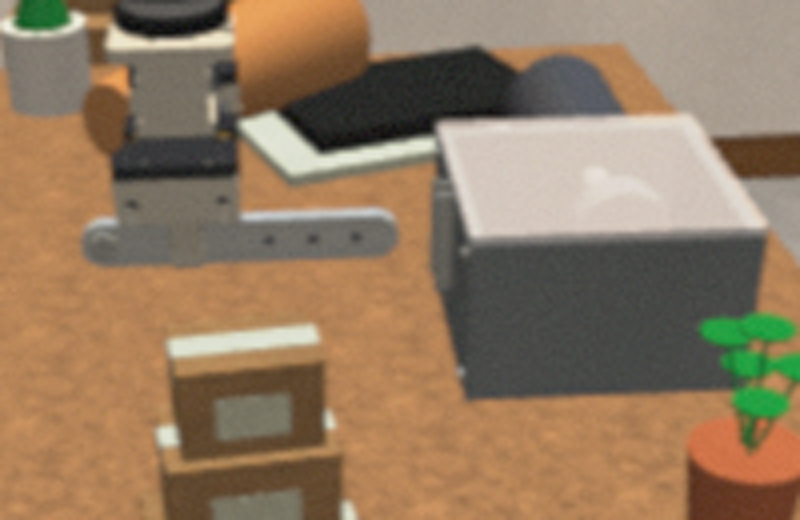

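View pics/s14.png

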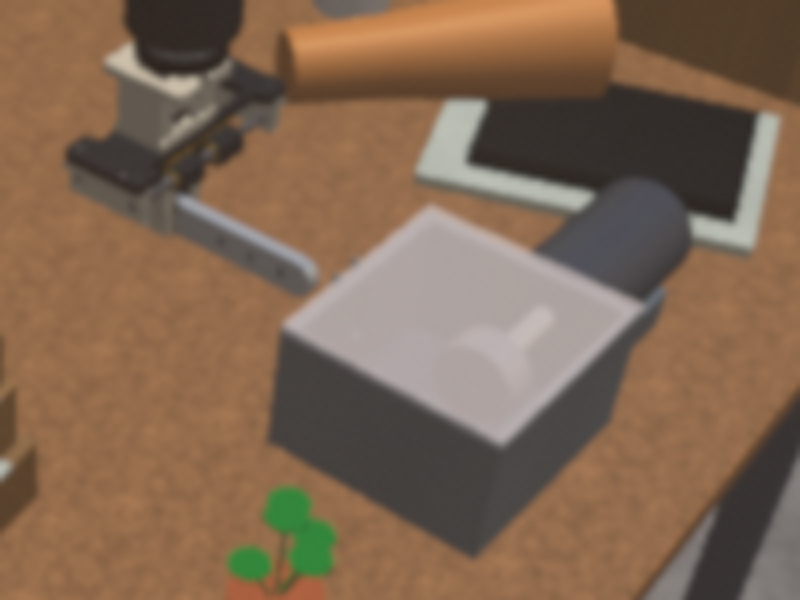

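View pics/w14.png

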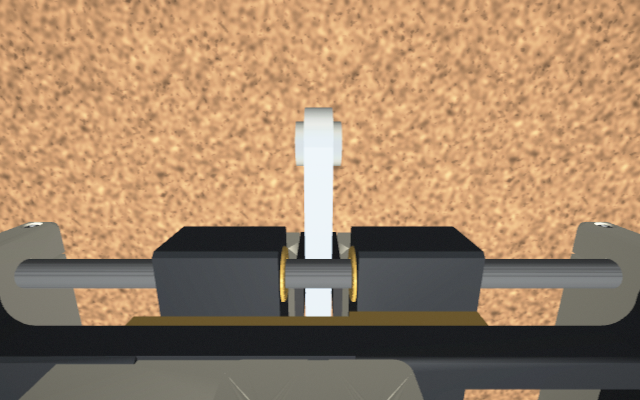

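step_arm(plan="0.5 -1.3 -0.04 0.08 0 0 0;0.5 -1.3 0 0 0 0 0;0.5 -0.5 0 0 0 0 0;0.5 -0.5 0 0 0 0 0;0.5 0 0 0 0 0 0;0.5 0 0 0 0 0 0;0.5 0 0 0 0 0 0")

```text
clock: 22.35
tool_pos: [0.5148, 0.2376, 0.0611]
orientation: [180.0, 0.0, 177.5]
force: [0.4, -0.7, -1.0]
opening: 0.0117
```

```bash
cat > st.py <<'E'
from h import *
np.set_printoptions(precision=2,suppress=True)
o=telemetry.get_obs();g=np.array([665.1,231.9]);a=np.radians(-2.45);gx=np.array([np.cos(a),np.sin(a)]);gy=np.array([-gx[1],gx[0]])
p=o["tool_pos"]*1000
print(o["clock"],p,o["orientation"],"F",o["force"],"M",o["moment"],"op",o["opening"]*1000)
print("nose guard x %.1f tool lateral %.2f midz %.1f"%((p[:2]-g)@gx+147,(p[:2]-g)@gy,p[2]+12.8))
E
python3 st.py
```

```text
22.35 [514.79 237.61  61.09] [179.97   0.   177.5 ] F [ 0.43 -0.73 -0.99] M [-0.02  0.    0.03] op 11.696367655872002
nose guard x -3.4 tool lateral -0.72 midz 73.9
```

step_arm(plan="0.5 -0.5 0.02 -0.05 0 0 0;0.5 -0.5 0 0 0 0 0;0.5 -0.5 0 0 0 0 0;0.5 0 0 0 0 0 0;0.5 0 0 0 0 0 0")

```text
clock: 22.77
tool_pos: [0.5305, 0.2373, 0.0615]
orientation: [180.0, 0.0, 177.5]
force: [-0.2, -0.0, -2.0]
opening: 0.0118
```

```bash
python3 st.py
```

```text
22.7667 [530.49 237.33  61.5 ] [179.97   0.02 177.49] F [-0.24 -0.04 -2.01] M [-0.06  0.06 -0.03] op 11.827791250271495
nose guard x 12.3 tool lateral -0.33 midz 74.3
```

step_arm(plan="0.5 -0.6 0 0 0 0 0;0.5 -0.6 0 0 0 0 0;0.5 -0.6 0 0 0 0 0;0.5 -0.6 0 0 0 0 0;0.5 -0.6 0 0 0 0 0;0.5 -0.4 0 0 0 0 0;0.5 -0.3 0 0 0 0 0;0.5 0 0 0 0 0 0;0.5 0 0 0 0 0 0;0.5 0 0 0 0 0 0")

```text
clock: 23.6
tool_pos: [0.5669, 0.2357, 0.0616]
orientation: [180.0, 0.0, 177.5]
force: [-0.3, -0.1, -2.4]
opening: 0.012
```

```bash
python3 st.py;python3 snap.py w15;  python3 - <<'E'
from h import *
s=snapshot("side");cv2.imwrite("pics/d15f.png",s)
cv2.imwrite("pics/d15.png",cv2.resize(s[90:270,230:430],None,fx=3.3,fy=3.3,interpolation=cv2.INTER_CUBIC))
s=snapshot("scene");cv2.imwrite("pics/s15f.png",s);cv2.imwrite("pics/s15.png",cv2.resize(s[80:230,320:520],None,fx=4,fy=4,interpolation=cv2.INTER_CUBIC))
E
```

```text
23.6 [566.92 235.66  61.6 ] [179.97   0.01 177.51] F [-0.34 -0.08 -2.39] M [-0.04 -0.05 -0.04] op 11.960353112140503
nose guard x 48.8 tool lateral -0.44 midz 74.4
23.6 [0.5669 0.2357 0.0616] [179.9701   0.0107 177.5094] [-0.3412 -0.0804 -2.3908] 0.011960353112140503
```

View pics/d15.png

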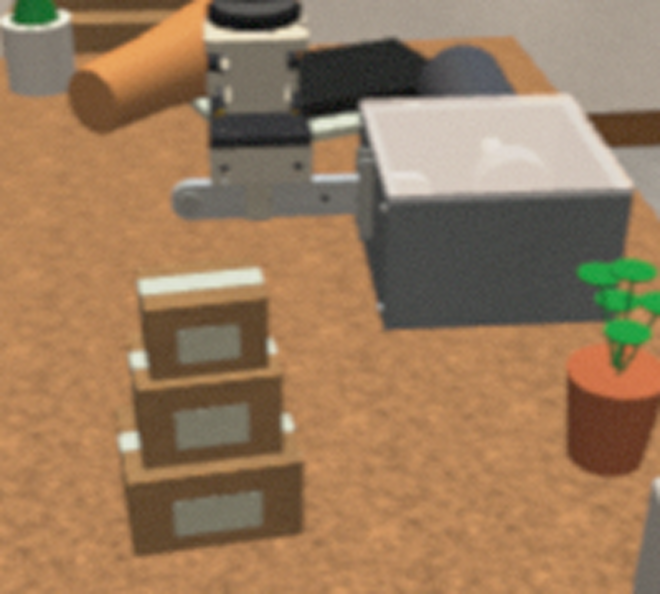

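View pics/s15.png

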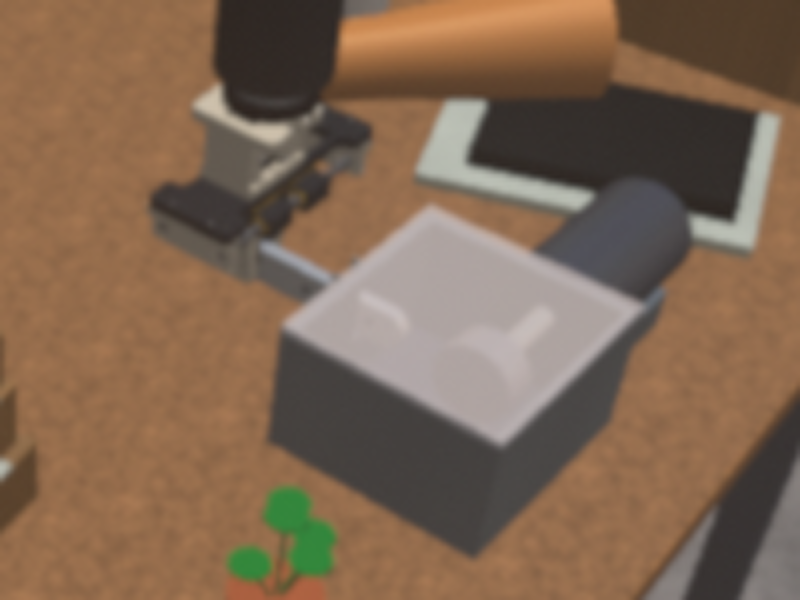

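View pics/w15.png

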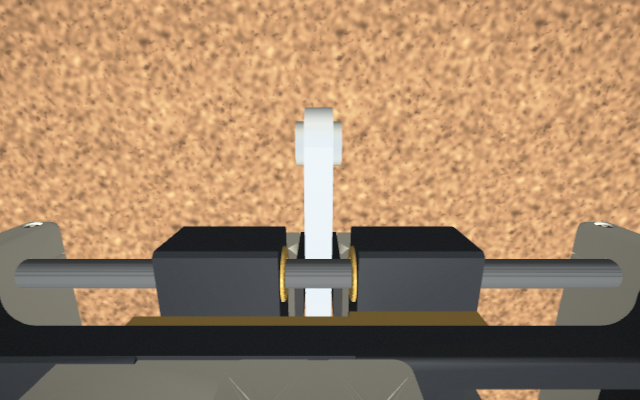

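```bash
python3 - <<'E'
from h import *
np.set_printoptions(precision=1,suppress=True)
g=np.array([665.1,231.9,0]);a=np.radians(-2.45);gx=np.array([np.cos(a),np.sin(a),0]);gy=np.array([-gx[1],gx[0],0])
for nm,c,u,v in(("scene nose top",calibration("scene"),320+408/4,80+325/4),("side tail",calibration("side"),230+172/3.3,90+200/3.3),("side nose",calibration("side"),230+432/3.3,90+186/3.3)):
    o,d=ray(c,u,v);o=o*1000;s=((g-o)@gy)/(d@gy);p=o+s*d;print(nm,p,"guard x",(p-g)@gx)
E
```

```text
scene nose top [713.4 229.8  83.6] guard x 48.29890956242639
side tail [495.8 239.1  73. ] guard x -169.4944115127966
side nose [715.8 229.7  77.7] guard x 50.785895481389076
```

step_arm(plan="0.5 -0.1 0.02 0 0 0 0;0.5 0 0 0 0 0 0;0.5 0 0 0 0 0 0;0.5 0 0 0 0 0 0;0.5 0 0 0 0 0 0;0.5 0 0 0 0 0 0")

```text
clock: 24.25
tool_pos: [0.5682, 0.2359, 0.0617]
orientation: [180.0, 0.0, 177.5]
force: [0.3, -0.1, -1.4]
opening: 0.0118
```

```bash
python3 st.py
```

```text
24.25 [568.15 235.92  61.69] [179.96   0.03 177.51] F [ 0.35 -0.09 -1.45] M [-0.15 -0.01 -0.03] op 11.769623566553713
nose guard x 50.0 tool lateral -0.13 midz 74.5
```

Nose measured at 50 mm past the outer face, level and mid-height, with no contact forces. Handing in.

```bash
python3 -c "
from plant import workorder
print(workorder.close_job())"
```

```text
the job is handed in; nothing more can be done
None
```

The job is done as asked and handed in at about 24 s of the 72 s allowed. `close_job` reports no verdict.

**Column:** The medium carton is on the large one and the small one is on the medium.
- In the wrist picture after placing, the medium carton sat about 1 mm off the large carton's centre. Its long sides were lined up to about 1°.
- For the small carton I worked out a 1.6 mm sideways correction from the picture and made it just before lowering.
- I checked the small carton by eye only after release. The column looked square and upright in the side and wrist views, and again in the side view at the end.

**Bar:** It was held near its balance point and went through the slot with no contact showing in the force readings. The last readings were:

| Check | Reading |
|---|---|
| Nose past the guard's outer face | 50.0 mm (40 mm past the inside of the wall) |
| Bar mid-height | 74.5 mm (about 9–10 mm clear of sill and lintel) |
| Sideways offset from slot centre | about 0.1 mm |
| Tool tilt | under 0.1° |
| Side force | under 0.5 N |
| Grip opening | 11.8 mm |

**Disagreements:**
- Single tool-position readings scattered by about 1–2 mm. During the approach the sideways offset read anywhere from +0.8 to -0.7 mm.
- Just before the last 1 mm forward move, the cameras put the nose at 48.3 mm (scene view) and 50.8 mm (side view). The arm's own reading was then 48.8 mm.

I did not touch the glue bottle, plant or screwdriver.

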